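# Hold a heatsink square in the corner of a drilling jig

### The arm

A 7-joint arm with a two-finger parallel gripper is mounted at the origin on a cart in front of the work surface, level with it; the furniture and walls round the work are solid. World frame = base frame: x ahead of the robot, y to its left, z up, the work surface at z = 0. Lengths are in m, angles in rad, forces in N, time in s.
With the tool pointing down it reaches from about 0.4 to 0.9 m from the base axis. Payload 5.5 kg.
Tool frame: the origin (TCP) lies between the finger pads; the fingertips stand 8 mm ahead of it and the grasp point (between the pads) lies 11 mm behind it; x points along the fingers, z is the direction in which the jaws open and shut, and the axes are right-handed (so a half turn about x gives the same grasp; the last joint's range is limited). The gripper opens to 92 mm and grips with 3 to 60 N. Pads are 19 mm wide; open, the fingers measure 130 mm over their backs; the gripper's body (75 mm by 190 mm) begins 47 mm behind the grasp point.
Start: joints at [0.263, 0.501, -0.427, 1.55, 0.221, 1.138, -0.21], TCP at [0.65, 0, 0.235] pointing down, gripper open.
Joint ranges: [-2.88, 2.88], [-0.31, 2.03], [-1.54, 1.56], [0.2, 2.42], [-1.41, 4.55], [0.19, 2.02], [-2.57, 2.57]. Speed limits (rad/s): [2.57, 2.57, 3.14, 3.14, 3.14, 3.14, 3.14].

### API

Orientations are given as a unit quaternion [w, x, y, z].
In Python, from cell import bot, viewer, workorder gives the robot as it stands. The module is installed in compiled form; this text tells all that it offers.
- The arm moves only by the shell command python3 -m jog 'ROWS' [OPENING] [FORCE]. ROWS is JSON, one flat list of numbers, 4 for each row, row after row: the shift along the tool's x, y, z in cm, then the turn about the tool's x in rad. A call has 1 to 10 rows; each row shifts and turns the commanded pose from where the row before left it, along the tool's axes as they then stand; what a row does not reach is not made up. A row lasts 1/12 s, in which the tool goes at most 41.7 mm and 7.16 degrees, less where a joint would pass 70% of its speed; a pose out of reach is approached as far as the arm can. A call with a gripper value outside its range is refused whole. OPENING is the closure, from 0 (fully open) to 1 (shut), set as the call begins (- or left out, the last holds). The fingers move at their own pace and stop on an object; FORCE is the grip in N (left out, the last holds). Time passes only in rows, so rows that do not move let the fingers close. It gives the time, the measured TCP pose, the force and the opening at its end, in the units of the state.
- bot.get_state(): the state, without advancing time (a new reading comes with each control period).
- viewer.camera(name): name is "scene" or "side" or "wrist"; returns a dict with "frame" (420x560x3 uint8, red, green, blue), "depth" (420x560 float32, m along the optical axis (not along the pixel's ray), 0 where there is no reading), "fx", "fy", "cx", "cy" (pixels), "position" and "orientation" of the camera in the world; the wrist camera has in their place "T_tool_cam" (4x4, takes a point from camera to tool coordinates, whose origin is the TCP and whose axes are the tool frame's). Camera axes: x right, y down, z forward; pixel columns grow to the right and rows downward; lengths in m; the calibration is good to about 2 mm. The wrist camera is an equidistant fisheye: a pixel r from the principal point sees the ray r / f radians off the axis. A picture is of the moment at which its call begins: read the wrist's pose just before it.
- workorder.sign_off(): hands the job in, once; it reports no verdict.
The state is a dict: "time_s": time; "q": joint angles; "qd": joint speeds; "joint_efforts": joint torques, N m; "eef_pos": TCP position; "tool_rot": TCP orientation; "ft_force": force on the tool from outside, world axes, zero at the start; "torque": the same for the moment, N m; "opening": opening from 0.0 (shut) to 1.0 (fully open).
Only numpy, scipy, OpenCV 4.12 (cv2) and the standard library are available. Lean on these libraries where they do the work, as an engineer would, in place of code of your own. Each camera call takes 0.05 s, during which the arm holds its last target. There are 200 camera calls.

### The job

Pick up the finned heatsink and set it flat, base down and fins up, on the plate of the drilling jig with its long side along the longer (far) fence. Press it fully home into the corner so that it lies flush against both fences at once, and finish while still holding it there with the gripper, pressing firmly on both fences: do not let go or ease off. Leave the relay board and the tape roll where they are.

Things in the scene. Friction and masses are not known exactly. Their poses are not given: they have to be found in the camera images.
- heatsink_center (a point): centre (half-way up) of the loose heatsink, a solid-sided bright finned block 32 mm (its x) x 40 mm (its y) x 24 mm high (its z, up), 30 to 65 g; it lies base down on the desk (desk top z = 0) and can be gripped across any pair of sides or pushed on its sides. A half turn about z makes no difference
- jig: drilling jig, screwed to the desk: steel plate 90 mm (its x) x 100 mm (its y) x 10 mm thick, origin at the centre of its underside, on the desk. Near its far (+x) and left (+y) edges stand two low dark steel fences at right angles. Both rise only 8 mm above the plate (top 18 mm above the desk), so fingers can pass above them on a 24 mm high part. All of it is rigid and does not move; a part pressed down hard on the plate drags on it (friction) when pushed towards a fence
- jig_corner (a point): inner corner of the jig, where the inner faces of the two fences would meet, on the top face of the plate (10 mm above the desk); axes as the jig's. The free plate lies on its -x, -y side: a part in the corner touches the far fence with its +x side and the left fence with its +y side. The heatsink fully home, long side along the far fence, has its centre at x = -16 mm, y = -20 mm, z = +12 mm in this frame
- far_fence: the longer fence, 72 mm long along the jig's y, 12 mm thick, 8 mm high; origin at the centre of its underside, on the plate. Its inner face looks to the jig's -x, 6 mm from its origin, and begins 6 mm from the corner
- left_fence: the shorter fence, 36 mm long along the jig's x, 12 mm thick, 8 mm high; origin at the centre of its underside, on the plate. Its inner face looks to the jig's -y, 6 mm from its origin, and begins 6 mm from the corner
- relay_board: bystander, loose: small blue relay circuit board 34 x 52 x 16 mm, lying on the desk; origin at the centre of its underside
- tape_roll: bystander, loose: black roll of tape 63 mm across, 18 mm high, lying flat on the desk; origin at the centre of its underside
Things that resemble listed ones, but are neither listed nor needed, are in the scene too. Several things look just like the part that bears heatsink_center: the one meant starts farthest to the robot's right.

How it is judged:
By the outcome, as a careful person would: the job done as asked, in the order asked, and still so for the second after the job is handed in, while the arm keeps its last pose, push and grip.
It also fails if it takes over 45 s, if anything falls off the work surface, if the arm or the gripper's body presses on something with over 40 N, if the wrist force passes 120 N, or if a joint passes its speed limit or range.

## Working session

There is one attempt and no reset: what is moved stays moved. The work goes in short steps, Python scripts to look and compute and a shell command to move; the robot and the scene stay as the last step left them, time stands still between calls to the robot, and variables do not carry over. Pictures are saved under pics/ and viewed, about 8 in all and at most 12, crops included, and the job is handed in when it is done.

```bash
mkdir -p pics
cat > h.py <<'E'
import numpy as np, cv2
from scipy.spatial.transform import Rotation as R
from cell import bot, viewer, workorder
def rot(q): return R.from_quat(np.r_[q[1:],q[0]]).as_matrix()
def pts(c):
    "world point image from depth (pinhole cams)"
    v,u=np.mgrid[:420,:560]; d=c['depth']
    p=np.stack([(u-c['cx'])/c['fx']*d,(v-c['cy'])/c['fy']*d,d],-1)
    return p@rot(c['orientation']).T+np.array(c['position'])
def save(n,im): cv2.imwrite('pics/'+n,im[:,:,::-1])
E
python3 - <<'E'
from h import *
s=bot.get_state(); print(s)
for n in('scene','side'):
    c=viewer.camera(n); np.savez(n+'.npz',**c); print(n,c['position'],c['orientation'],c['fx'],c['cx'],c['cy'])
    save(n+'0.png',c['frame'])
E
```

```text
{'time_s': 0.0, 'q': array([ 0.26317925,  0.50184578, -0.42679768,  1.55144403,  0.22080998,
        1.1383043 , -0.21032516]), 'qd': array([ 0.00126806, -0.00066656, -0.00055725, -0.00026828,  0.00073975,
        0.00050915,  0.00268736]), 'joint_efforts': array([-1.62834690e-04, -5.66597199e+01, -5.81602022e+00, -2.79113513e+01,
       -6.85700797e-02,  3.08415934e-02,  1.78752666e-04]), 'eef_pos': array([ 6.49315339e-01, -3.06633045e-05,  2.33682699e-01]), 'tool_rot': array([7.06420253e-01, 9.59506217e-08, 7.07792643e-01, 4.19157142e-05]), 'ft_force': array([-0.91642777, -0.57565182, -0.26712436]), 'torque': array([ 0.01568944,  0.00139553, -0.0096884 ]), 'opening': 1.0027046432803028}
scene [-0.00953798 -0.72265393  0.53851213] [-0.42603791  0.79109352 -0.39220048  0.19708253] 451.38345286149706 286.8220172358862 204.12482823784666
side [0.1731049  0.29132846 0.61297145] [ 0.12219413 -0.28065203  0.86795379 -0.39110006] 454.54573412961054 285.3927736095504 209.44844411786258
```

View pics/scene0.png

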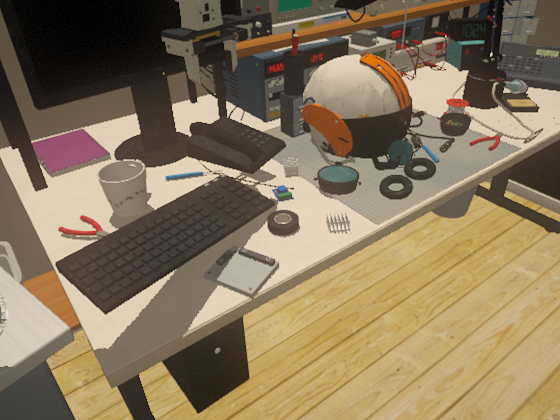

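View pics/side0.png

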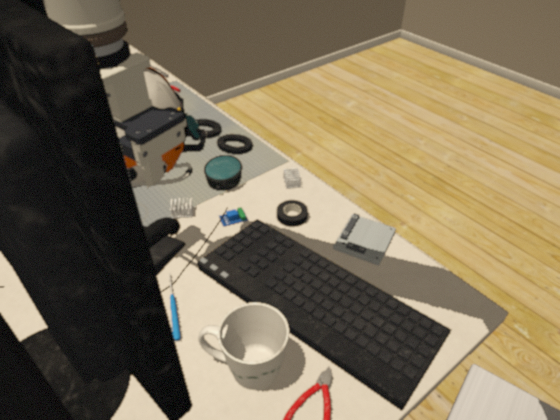

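Scene view: fin blocks at about (339,222) and (291,166); the jig is at (243,270), the tape roll at (283,222) and the relay board at (284,192). In the side view the fin blocks are at (292,178) and (181,207), and the jig is at (367,237). Next I'll measure these from depth and crop closely.

Run:
```python
from h import *
out=[]
for n,ps,boxes in(('scene',dict(A=(339,222),B=(291,166),jig=(243,270),tape=(283,215),relay=(284,192)),((305,195,375,245),(195,235,290,300))),
  ('side',dict(A=(292,178),B=(181,207),jig=(370,240),tape=(292,205),relay=(233,216)),((265,155,325,205),(325,200,410,270)))):
    c=dict(np.load(n+'.npz')); P=pts(c); print(n)
    for k,(u,v) in ps.items(): print(k,P[v,u].round(3))
    for (a,b,e,f),nm in zip(boxes,('heat','jig')):
        q=P[b:f,a:e]; 
        lo,hi=(.012,.035) if nm=='heat' else (.007,.013)
        m=((q[...,2]>lo)&(q[...,2]<hi)).astype(np.uint8)
        if nm=='jig': m=cv2.morphologyEx(m,cv2.MORPH_OPEN,np.ones((3,3),np.uint8))
        x=q[m>0][:,:2]; 
        print(nm,len(x),cv2.minAreaRect((x*1000).astype(np.float32)), x.mean(0).round(4), q[m>0][:,2].max())
        if nm=='jig':
            m=((q[...,2]>.0145)&(q[...,2]<.022)); x=q[m]; print('fence',len(x),x[:,:2].min(0),x[:,:2].max(0),cv2.minAreaRect((x[:,:2]*1000).astype(np.float32)))
        out.append(cv2.resize(c['frame'][b:f,a:e],(390,290),interpolation=cv2.INTER_CUBIC))
save('crops.png',np.vstack([np.hstack(out[:2]),np.hstack(out[2:])]))
```

```text
scene
A [ 0.61  -0.355  0.012]
B [ 0.717 -0.154  0.023]
jig [ 0.397 -0.294  0.009]
tape [ 0.563 -0.252  0.012]
relay [ 0.636 -0.196  0.009]
heat 179 ((609.9832153320312, -350.6982116699219), (33.79224395751953, 40.39848327636719), 45.10828399658203) [ 0.6091 -0.3522] 0.024007612631083308
jig 1557 ((396.94256591796875, -267.2378845214844), (154.9481964111328, 97.06936645507812), 87.65774536132812) [ 0.3927 -0.2869] 0.012872309799788928
fence 375 [ 0.37889375 -0.32743397] [ 0.44476508 -0.16023893] ((408.4831848144531, -245.11911010742188), (60.535831451416016, 169.11512756347656), 4.239246368408203)
side
A [ 0.604 -0.341  0.022]
B [ 0.741 -0.147  0.007]
jig [ 0.388 -0.287  0.008]
tape [ 0.557 -0.274  0.018]
relay [ 0.633 -0.183  0.015]
heat 346 ((594.20263671875, -316.922119140625), (51.885990142822266, 115.72997283935547), 41.13764190673828) [ 0.5945 -0.3271] 0.02844360229181342
jig 1441 ((399.3035583496094, -288.447998046875), (89.30632019042969, 102.46984100341797), 8.094204902648926) [ 0.392  -0.2866] 0.01299422358432678
fence 392 [ 0.37969963 -0.32789717] [ 0.44554    -0.16931303] ((408.487548828125, -251.02996826171875), (55.913055419921875, 161.54437255859375), 7.35167932510376)
```

View pics/crops.png

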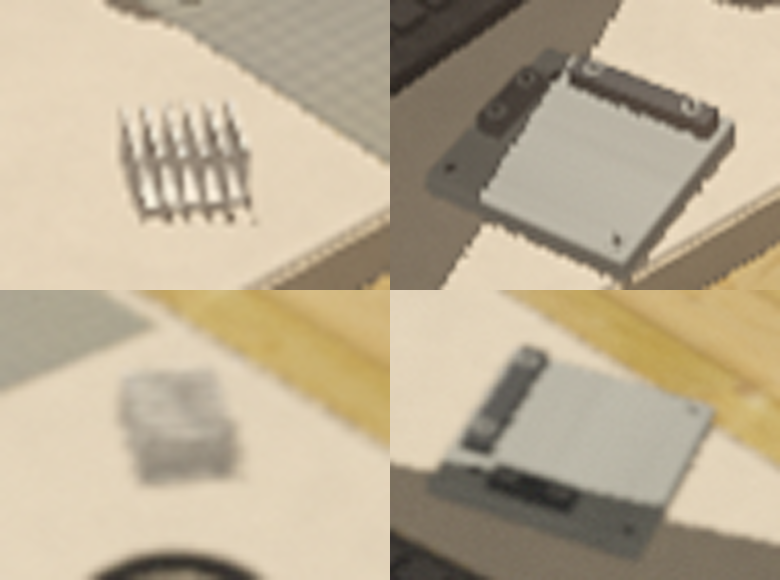

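What could be mistaken for it: fin block A at scene (339,222), side (292,178), y≈-0.352; fin block B at scene (291,166), side (181,207), y≈-0.15. A is farthest right, and the close crop shows a finned block with its base down, so I choose A at (0.610,-0.351). The jig centre is about (0.397,-0.288), yaw about 8°. I'll move over A and look with the wrist camera.

```bash
python3 -m jog '[0,-3.5,-0.4,0.11, 0,-3.9,-0.4,0, 0,-3.9,-0.4,0, 0,-3.9,-0.4,0, 0,-3.9,-0.4,0, 0,-3.9,-0.4,0, 0,-3.9,-0.4,0, 0,-3.9,-0.4,0, 0,-3.9,-0.4,0, 0,0,0,0]' 0 20 | tail -5
python3 - <<'E'
from h import *
cs=dict(np.load('scene.npz')); P=pts(cs)
q=P[165:195,315:362]; m=(q[...,2]>.01)&(q[...,0]<.85); print('can',q[m].min(0),q[m].max(0))
s=bot.get_state(); c=viewer.camera('wrist'); np.savez('w1.npz',p=s['eef_pos'],r=s['tool_rot'],**c)
print(s['eef_pos'],s['tool_rot'],c['fx'],c['cx'],c['cy'],c['T_tool_cam']); save('w1.png',c['frame'])
E
```

```text
time_s: 0.93
eef_pos: [0.5745, -0.3538, 0.2336]
tool_rot: [0.705, 0.041, 0.707, -0.046]
ft_force: [-1.5, -2.4, 0.0]
opening: 0.999
can [-0.00953798 -0.72265393  0.01003308] [ 0.77507712 -0.22645333  0.53851213]
[ 0.5745323  -0.35383847  0.23361537] [ 0.70455863  0.04120756  0.70696391 -0.04583778] 325.19226210127806 278.73477006045 213.6479664275516 [[ 1.07462364e-03 -2.93338872e-01  9.56007924e-01 -1.48685162e-01]
 [ 5.79843363e-04 -9.56008133e-01 -2.93339587e-01  8.00290459e-02]
 [ 9.99999254e-01  8.69564504e-04 -8.57258339e-04  2.72610004e-04]
 [ 0.00000000e+00  0.00000000e+00  0.00000000e+00  1.00000000e+00]]
```

View pics/w1.png

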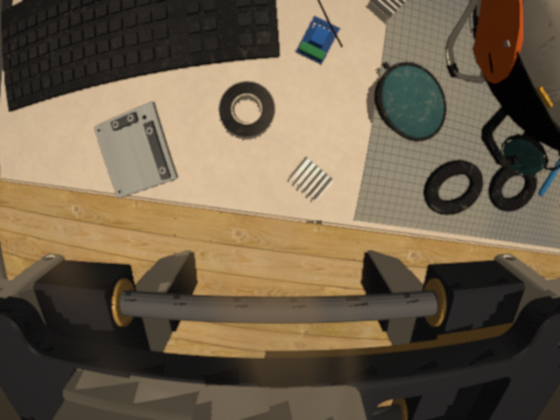

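The wrist view shows A at (311,178), the jig at (137,150), the tape roll at (246,110) and the relay board at (318,40). The can at (410,100) is clear of A. I'll measure A and the jig from this view.

```bash
cat >> h.py <<'E'
def wpts(c,s):
    "world point image of wrist fisheye"
    T=c['T_tool_cam']; Rw=rot(s['tool_rot']); v,u=np.mgrid[:420,:560].astype(float)
    x=(u-c['cx'])/c['fx']; y=(v-c['cy'])/c['fy']; t=np.hypot(x,y)+1e-9; k=np.sin(t)/t
    ray=np.stack([x*k,y*k,np.cos(t)],-1)
    o=Rw@T[:3,3]+s['eef_pos']; d=ray@(Rw@T[:3,:3]).T
    P=o+d*(c['depth']/ray[...,2])[...,None]
    return P,o,d
def onplane(o,d,z): return o+d*((z-o[2])/d[...,2])[...,None]
def rect(x):
    (c,w,a)=cv2.minAreaRect((np.asarray(x)*1000).astype(np.float32)); return np.round(c,1),np.round(w,1),round(a,1)
E
python3 - <<'E'
from h import *
w=dict(np.load('w1.npz')); s=dict(eef_pos=w['p'],tool_rot=w['r']); P,o,d=wpts(w,s)
b=P[155:205,280:340]; m=(b[...,2]>.010)&(b[...,2]<.035); print('A all>10mm',m.sum(),rect(b[m][:,:2]),np.median(b[m][:,2]))
m=(b[...,2]>.019)&(b[...,2]<.03); print('A top',m.sum(),rect(b[m][:,:2]))
j=P[95:205,85:185]
m=((j[...,2]>.006)&(j[...,2]<.024)).astype(np.uint8)
n,l,st,_=cv2.connectedComponentsWithStats(m); k=1+np.argmax(st[1:,4]); print('jig',rect(j[l==k][:,:2]))
m=((j[...,2]>.0145)&(j[...,2]<.024)).astype(np.uint8)
n,l,st,_=cv2.connectedComponentsWithStats(m)
for k in range(1,n):
    if st[k,4]>40: print('fence',st[k],rect(j[l==k][:,:2]),np.median(j[l==k][:,2]))
a=cv2.resize(w['frame'][155:205,280:340],(480,400),interpolation=cv2.INTER_CUBIC)
save('w1c.png',np.hstack([a[:,:380],cv2.resize(w['frame'][95:205,85:185],(364,400),interpolation=cv2.INTER_CUBIC)]))
E
```

```text
A all>10mm 634 (array([ 611.2, -350.4]), array([31.8, 40.2]), 44.2) 0.020953828010374043
A top 379 (array([ 611.3, -350.4]), array([31.3, 40.5]), 45.0)
jig (array([ 400.2, -287.9]), array([ 91.4, 100.6]), 8.7)
fence [ 25  17  28  19 261] (array([ 398.6, -248.7]), array([36.5, 12.4]), 7.3) 0.016989495918511177
fence [ 58  25  27  60 577] (array([ 435.3, -291.7]), array([13.5, 72.3]), 9.3) 0.016811962364143618
```

View pics/w1c.png

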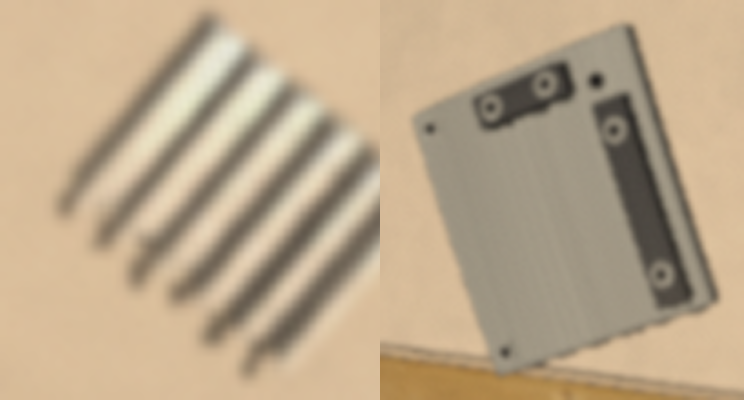

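A's centre is (0.611,-0.350), short axis at 45°, measured 31.5×40.3 mm at the right height. The jig's yaw is about 8.7° and both fences match their given sizes. Next I align the jaws across the 32 mm side and descend.

```bash
python3 -m jog '[0,0.8,3.6,0, 1.2,0,0,-0.114, 1.2,0,0,-0.114, 1.2,0,0,-0.114, 1.2,0,0,-0.114, 1.2,0,0,-0.114, 1.2,0,0,-0.114, 1.2,0,0,-0.114, 1.2,0,0,-0.114, 0,0,0,0]' 0.25 20
cat >> h.py <<'E'
def to(x,y,z,yaw):
    "what remains to a target, in tool axes (cm, rad)"
    s=bot.get_state(); r=rot(s['tool_rot']); now=np.arctan2(r[1,2],r[0,2])
    print('pos',s['eef_pos'].round(4),'yaw',np.degrees(now).round(2),'tilt',(r[:2,0]).round(4),'f',s['ft_force'].round(1),'op',round(s['opening'],3),'t',s['time_s'])
    print('go',(r.T@(np.array([x,y,z])-s['eef_pos'])*100).round(2),'turn',round(-(np.radians(yaw)-now),4))
E
python3 -c "
from h import *
to(.611,-.350,.019,45)"
```

```text
time_s: 1.82
eef_pos: [0.615, -0.3355, 0.1352]
tool_rot: [0.649, -0.276, 0.651, 0.28]
ft_force: [-0.7, 1.2, -0.5]
opening: 0.747
pos [ 0.615  -0.3355  0.1352] yaw 46.26 tilt [-0.0046  0.0036] f [-0.7  1.2 -0.5] op 0.747 t 1.8167
go [11.62 -0.79 -1.32] turn 0.0219
```

```bash
python3 -m jog '[2.0,-0.4,-0.65,0.02, 2.0,-0.4,-0.65,0, 2.0,0,0,0, 2.0,0,0,0, 0,0,0,0, 0,0,0,0]' | head -2
python3 - <<'E'
from h import *
s=bot.get_state(); c=viewer.camera('wrist'); P,o,d=wpts(c,s)
m=(P[...,2]>.019)&(P[...,2]<.028)&(np.hypot(P[...,0]-.611,P[...,1]+.35)<.035)
print(m.sum(),rect(P[m][:,:2])); to(.611,-.350,.019,45); save('w2.png',c['frame'])
E
```

```text
time_s: 2.32
eef_pos: [0.6127, -0.3511, 0.058]
1523 (array([ 611.3, -350.9]), array([32.2, 40.7]), 44.9)
pos [ 0.6139 -0.3517  0.0595] yaw 44.76 tilt [0.0005 0.0004] f [-0.5 -0.2  1.8] op 0.747 t 2.3667
go [ 4.05  0.32 -0.09] turn -0.0042
```

View pics/w2.png

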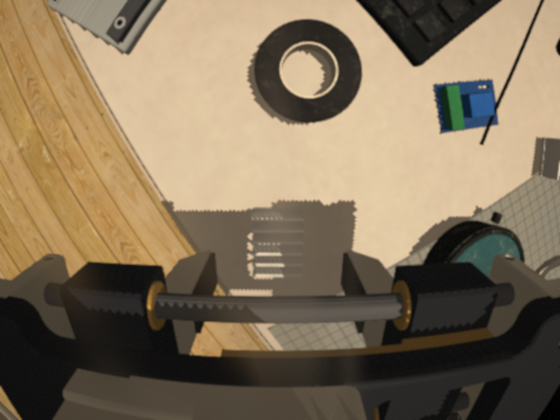

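The wrist view shows the heatsink at (277,243), between the open fingers and square to the jaws, with both fingers clear. I'll descend and grip.

```bash
python3 -m jog '[1.4,0.15,-0.1,0, 1.4,0.15,0,0, 1.25,0,0,0, 0,0,0,0, 0,0,0,0]' | sed -n 2,4p
python3 -m jog '[0,0,0,0, 0,0,0,0, 0,0,0,0, 0,0,0,0, 0,0,0,0, 0,0,0,0, 0,0,0,0, 0,0,0,0]' 1 40
python3 -c "
from h import *
to(.611,-.350,.019,45)"
```

```text
eef_pos: [0.6092, -0.3504, 0.0165]
tool_rot: [0.653, -0.269, 0.654, 0.27]
ft_force: [1.1, 0.3, 0.5]
time_s: 3.45
eef_pos: [0.6105, -0.3511, 0.0185]
tool_rot: [0.654, -0.27, 0.654, 0.269]
ft_force: [-0.3, 0.2, 1.1]
opening: 0.344
pos [ 0.6105 -0.3511  0.0185] yaw 44.8 tilt [ 0.0003 -0.0002] f [-0.3  0.2  1.1] op 0.344 t 3.45
go [-0.05  0.04  0.12] turn -0.0034
```

Gripped: the opening of 0.344 is about 31.6 mm. Lifting, turning to the jig yaw and moving over the free plate.

```bash
python3 -m jog '[-2,0,0,0, -3,0,0,0, -3,0,0,0.09, 0,0,0,0.11, 0,0,0,0.11, 0,0,0,0.11, 0,0,0,0.11, 0,0,0,0.1]'|sed -n 2,3p
python3 -m jog '[0,1.6,-3.2,0, 0,1.6,-3.3,0, 0,1.6,-3.3,0, 0,1.6,-3.3,0, 0,1.6,-3.3,0, 0,1.6,-3.2,0, 0,0,0,0, 0,0,0,0, 0,0,0,0]'
python3 - <<'E'
from h import *
to(.4016,-.2846,.034,8.7)
s=bot.get_state(); c=viewer.camera('wrist'); np.savez('w3.npz',p=s['eef_pos'],r=s['tool_rot'],**c); save('w3.png',c['frame']); P,o,d=wpts(c,s)
th=np.radians(8.7); e=np.array([[np.cos(th),np.sin(th)],[-np.sin(th),np.cos(th)]])
m=((P[...,2]>.0145)&(P[...,2]<.022)&(np.hypot(P[...,0]-.41,P[...,1]+.28)<.08)).astype(np.uint8)
n,l,st,_=cv2.connectedComponentsWithStats(m)
for k in range(1,n):
    if st[k,4]>80:
        x=P[l==k][:,:2]; uv=x@e.T*1000; print(st[k],rect(x),np.percentile(uv,[1,99],axis=0).round(1).tolist())
m=(P[...,2]>.05)&(P[...,2]<.12)&(np.hypot(P[...,0]-.4016,P[...,1]+.2846)<.03); 
print(m.sum(),rect(P[m][:,:2]) if m.any() else '')
E
```

```text
eef_pos: [0.6102, -0.3509, 0.0982]
tool_rot: [0.705, -0.052, 0.705, 0.052]
time_s: 4.87
eef_pos: [0.403, -0.2864, 0.0988]
tool_rot: [0.706, -0.054, 0.705, 0.053]
ft_force: [0.7, -0.6, 0.1]
opening: 0.346
pos [ 0.403  -0.2864  0.0988] yaw 8.7 tilt [ 0.0017 -0.001 ] f [ 0.7 -0.6  0.1] op 0.346 t 4.8667
go [ 6.48  0.2  -0.12] turn 0.0
[255 167  50  17 823] (array([ 398.1, -248.7]), array([35.6, 12.2]), 8.6) [[338.2, -312.0], [373.5, -300.1]]
[311 191  18  63 967] (array([ 433.4, -280.5]), array([12.5, 49.9]), 8.8) [[379.9, -365.6], [391.9, -318.4]]
5558 (array([ 401.2, -282.5]), array([56.8, 31.8]), 7.8)
```

View pics/w3.png

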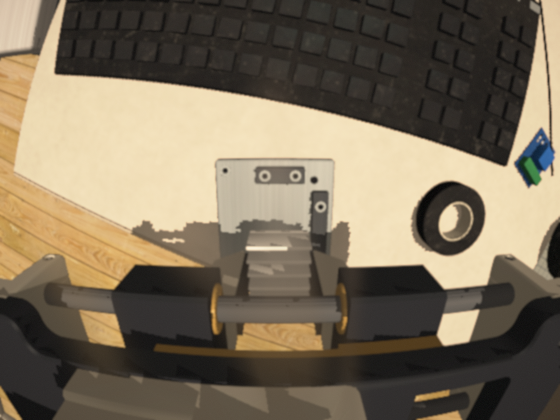

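The wrist view shows the heatsink held at (278,258) square to the plate, with the left fence at (280,175) and the far fence at (320,205). The inner faces come out at u=380, v=-312 and yaw 8.7°, agreeing with the first measurement. Descending onto the plate.

```bash
python3 -m jog '[1.5,0,0,0, 2,0,0,0, 2,0,0,0, 1.0,0,0,0, 0.3,0,0,0, 0,0,0,0, 0,0,0,0]'|sed -n 2,4p
python3 -m jog '[0.1,0,0,0, 0.1,0,0,0, 0,0,0,0, 0,0,0,0]'
python3 -c "
from h import *
to(.4101,-.2732,.0285,8.7)"
```

```text
eef_pos: [0.4031, -0.286, 0.0306]
tool_rot: [0.705, -0.054, 0.705, 0.054]
ft_force: [0.6, 0.1, -0.3]
time_s: 5.83
eef_pos: [0.4023, -0.2861, 0.0286]
tool_rot: [0.705, -0.054, 0.705, 0.053]
ft_force: [0.1, -0.4, -0.9]
opening: 0.341
pos [ 0.4023 -0.2861  0.0286] yaw 8.7 tilt [ 0.0006 -0.0005] f [ 0.1 -0.4 -0.9] op 0.341 t 5.8333
go [0.01 1.15 0.97] turn 0.0
```

```bash
python3 -m jog '[0.05,0,0,0, 0.05,0,0,0, 0,0,0,0, 0,0,0,0]'|grep -E 'eef|ft'
python3 -m jog '[0,0,0.4,0, 0,0,0.3,0, 0,0,0,0, 0,0,0,0]'|grep -E 'eef|ft'
python3 -m jog '[0,0,0.1,0, 0,0,0.1,0, 0,0,0,0, 0,0,0,0]'|grep -E 'eef|ft'
```

```text
eef_pos: [0.4023, -0.2861, 0.0284]
ft_force: [-2.5, 1.6, 11.6]
eef_pos: [0.4026, -0.286, 0.0284]
ft_force: [-17.3, 0.3, 28.8]
eef_pos: [0.4028, -0.286, 0.0284]
ft_force: [-21.8, 0.3, 33.4]
```

```bash
python3 -m jog '[0,0,0.1,0, 0,0,0,0, 0,0,0,0]'|grep -E 'eef|ft'; python3 -m jog '[0,0,0.1,0, 0,0,0,0, 0,0,0,0]'|grep -E 'eef|ft|rot'
```

```text
eef_pos: [0.4029, -0.286, 0.0284]
ft_force: [-23.5, 0.7, 37.1]
eef_pos: [0.4032, -0.286, 0.0284]
tool_rot: [0.699, -0.052, 0.711, 0.052]
ft_force: [-24.9, -0.4, 37.7]
```

Too much down-pressure: the part is dragging, with Fz rising to 37 N. I'll ease the sideways push back, then unload vertically before pushing again.

```bash
python3 -m jog '[0,0,-0.6,0, -0.1,0,-0.4,0, 0,0,0,0, 0,0,0,0]'|grep -E 'eef|ft|rot'; python3 -m jog '[-0.05,0,0,0, -0.05,0,0,0, 0,0,0,0, 0,0,0,0]'|grep -E 'eef|ft|rot'
```

```text
eef_pos: [0.4033, -0.2858, 0.0284]
tool_rot: [0.705, -0.054, 0.705, 0.054]
ft_force: [-1.5, -1.8, 4.4]
eef_pos: [0.4033, -0.2854, 0.029]
tool_rot: [0.705, -0.054, 0.705, 0.054]
ft_force: [0.2, 0.4, -0.1]
```

```bash
python3 -m jog '[0,0.4,0.4,0, 0,0.5,0.3,0, 0,0,0,0, 0,0,0,0, 0,0,0,0]'|grep -E 'eef|ft|rot'; python3 -m jog '[0.03,0,0,0, 0,0,0,0, 0,0,0,0]'|grep -E 'eef|ft|rot'
python3 -m jog '[0.02,0,0,0, 0,0,0,0, 0,0,0,0]'|grep -E 'eef|ft|rot'
python3 -c "
from h import *
to(.4101,-.2732,.0285,8.7)"
```

```text
eef_pos: [0.4087, -0.2755, 0.0292]
tool_rot: [0.705, -0.054, 0.705, 0.054]
ft_force: [0.4, -0.1, -0.8]
eef_pos: [0.4085, -0.2759, 0.0289]
tool_rot: [0.705, -0.054, 0.705, 0.054]
ft_force: [0.3, -0.3, -0.4]
eef_pos: [0.4086, -0.2758, 0.0287]
tool_rot: [0.705, -0.054, 0.705, 0.054]
ft_force: [-0.1, -0.4, -0.1]
pos [ 0.4086 -0.2758  0.0287] yaw 8.7 tilt [-0.  0.] f [-0.1 -0.4 -0.1] op 0.348 t 8.9167
go [0.02 0.23 0.19] turn 0.0
```

```bash
for i in 1; do python3 -m jog '[0,0.1,0.1,0, 0,0.1,0.1,0, 0,0,0,0, 0,0,0,0]'|grep -E 'eef|ft|rot'; python3 -m jog '[0,0.08,0.08,0, 0,0,0,0, 0,0,0,0]'|grep -E 'eef|ft|rot'; python3 -m jog '[0.03,0,0,0, 0,0,0,0, 0,0,0,0]'|grep -E 'eef|ft|rot'; done
```

```text
eef_pos: [0.41, -0.2733, 0.0286]
tool_rot: [0.705, -0.054, 0.705, 0.054]
ft_force: [-1.1, 0.1, -0.0]
eef_pos: [0.41, -0.2729, 0.0286]
tool_rot: [0.705, -0.053, 0.706, 0.053]
ft_force: [-4.2, -2.6, 0.6]
eef_pos: [0.41, -0.2729, 0.0284]
tool_rot: [0.705, -0.053, 0.706, 0.053]
ft_force: [-4.4, -2.2, 3.1]
```

```bash
python3 -m jog '[0,0.1,0.1,0, 0,0.1,0.05,0, 0,0,0,0, 0,0,0,0]' - 55|grep -E 'eef|ft|rot'; python3 -m jog '[0,0.15,0.1,0, 0,0.15,0,0, 0,0,0,0, 0,0,0,0]'|grep -E 'eef|ft|rot';python3 -c "
from h import *
to(.4101,-.2732,.0285,8.7); print(bot.get_state()['torque'])"
```

```text
eef_pos: [0.41, -0.2726, 0.0285]
tool_rot: [0.704, -0.053, 0.706, 0.052]
ft_force: [-8.6, -5.9, 3.3]
eef_pos: [0.41, -0.2724, 0.0286]
tool_rot: [0.704, -0.054, 0.706, 0.051]
ft_force: [-8.6, -12.6, 0.7]
pos [ 0.41   -0.2724  0.0286] yaw 8.47 tilt [-0.0028 -0.005 ] f [ -8.6 -12.6   0.7] op 0.345 t 10.4167
go [ 0.01 -0.08 -0.  ] turn -0.004
[-3.10105756  1.86977972  0.08193786]
```

Both fences are loaded, about 10.4 N on the far one and 11.2 N on the left (jig axes). I'll add a little downward seating and then check in pictures.

```bash
python3 -m jog '[0.05,0.05,0.1,0, 0,0,0,0, 0,0,0,0, 0,0,0,0]'|grep -E 'eef|ft|rot'
python3 - <<'E'
from h import *
to(.4101,-.2732,.0285,8.7)
th=np.radians(8.7); e=np.array([[np.cos(th),np.sin(th)],[-np.sin(th),np.cos(th)]])
s=bot.get_state(); w=viewer.camera('wrist'); P,o,d=wpts(w,s)
uv=P[...,:2]@e.T*1000-[380,-312]
m=(P[...,2]>.029)&(P[...,2]<.038)&(uv[...,0]>-36)&(uv[...,0]<4)&(uv[...,1]>-45)&(uv[...,1]<4)
print('top',m.sum(),np.percentile(uv[m],[1,99],axis=0).round(1).tolist(),np.median(P[m][:,2]),rect(P[m][:,:2]))
ims=[cv2.resize(w['frame'][140:300,190:370],(400,356),interpolation=cv2.INTER_CUBIC)]
c=viewer.camera('side'); ims.append(cv2.resize(c['frame'][195:275,320:410],(400,356),interpolation=cv2.INTER_CUBIC)); save('fin.png',np.hstack(ims))
E
```

```text
eef_pos: [0.4101, -0.2724, 0.0285]
tool_rot: [0.704, -0.054, 0.707, 0.05]
ft_force: [-11.8, -14.2, 8.4]
pos [ 0.4101 -0.2724  0.0285] yaw 8.44 tilt [-0.0042 -0.0057] f [-11.8 -14.2   8.4] op 0.342 t 10.75
go [ 0.01 -0.08 -0.01] turn -0.0046
top 1952 [[-34.7, -25.2], [2.7, 0.2]] 0.03221472450656092 (array([ 409.2, -267.8]), array([39.8, 30.2]), 8.5)
```

View pics/fin.png

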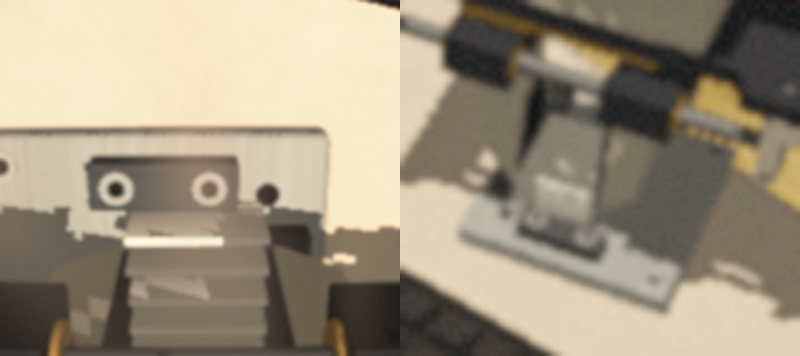

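The heatsink looks flush against the left fence (wrist crop, edge at about (200,210)) and sits base down. The tool yaw is 8.44° against a fence yaw of about 8.7°, so I'll turn by that small amount and press somewhat harder on the far fence.

```bash
python3 -m jog '[0,0.05,0.1,-0.004, 0,0,0.1,-0.002, 0,0,0,0, 0,0,0,0, 0,0,0,0]'|grep -E 'eef|ft|rot'; python3 -c "
from h import *
to(.4101,-.2732,.0285,8.7); print(bot.get_state()['torque'])"
python3 -m jog '[0,0,0,0, 0,0,0,0, 0,0,0,0, 0,0,0,0, 0,0,0,0, 0,0,0,0]'; python3 -c "
from h import *
to(.4101,-.2732,.0285,8.7)"
```

```text
eef_pos: [0.4101, -0.2723, 0.0286]
tool_rot: [0.702, -0.055, 0.708, 0.052]
ft_force: [-15.7, -14.7, 11.1]
pos [ 0.4101 -0.2723  0.0286] yaw 8.67 tilt [-0.0072 -0.006 ] f [-15.7 -14.7  11.1] op 0.341 t 11.2667
go [ 0.01 -0.08 -0.02] turn -0.0005
[-3.4023819   3.47019586 -0.09279348]
time_s: 11.77
eef_pos: [0.4101, -0.2724, 0.0286]
tool_rot: [0.702, -0.055, 0.708, 0.052]
ft_force: [-16.0, -15.5, 11.2]
opening: 0.341
pos [ 0.4101 -0.2724  0.0286] yaw 8.67 tilt [-0.0071 -0.0061] f [-16.  -15.5  11.2] op 0.341 t 11.7667
go [ 0.01 -0.08 -0.02] turn -0.0005
```

Steady under load: about 18 N on the far fence and 13 N on the left, with 11 N down and the yaw matched. Handing in.

```bash
python3 -c "
from h import *
print(workorder.sign_off())"
```

```text
the job is handed in; nothing more can be done
None
```

I picked up the rightmost heatsink, set it base down on the jig plate with its long side along the far fence, and pressed it into the corner. I handed in at about 11.8 s with the gripper still holding it at 55 N.

**Push:** the last readings held steady for half a second at about 18 N on the far fence, 13 N on the left fence and 11 N down on the plate.

**Position:**
- **Yaw:** the tool's yaw was 8.67°, against 8.7° measured for the jig.
- **Tool position:** it was within 0.3 mm of the expected home position towards the far fence. Along that fence it read about 0.8 mm past home, which I put down to a small offset or slip in the grip and the camera calibration.
- **Left fence:** the camera put the heatsink's edge within about 0.3 mm of this fence, and it looked flush.
- **Far fence:** the gripper hid this side, so contact there rests on the force and tool position alone.

**What went less well:**
- **First push:** it stuck because I was pressing down too hard, with about 38 N vertical on the wrist. I backed off, unloaded it and slid it in just above the plate.
- **Tilt:** the final push tilts the tool by about 0.5°, so the heatsink may be that far off perfectly flat.
- **Neighbours:** I planned the moves clear of the relay board and tape roll, but did not re-measure them at the end.

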